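Push a row of milling blanks home with a straightedge

ROBOT

A 7-joint arm with a two-finger parallel gripper is mounted at the origin on a cart in front of the work surface, level with it; the furniture and walls round the work are solid. World frame = base frame: x ahead of the robot, y to its left, z up, the work surface at z = 0. Lengths are in m, angles in rad, forces in N, time in s.
With the tool pointing down it reaches from about 0.425 to 0.875 m from the base axis. Payload 8.4 kg.
Tool frame: the origin (TCP) lies at the very end of the fingers, on their centre line; the grasp point (between the pads) lies 19 mm behind it; z points along the fingers, y is the line along which they close (so a half turn about z gives the same grasp; the last joint's range is limited). The gripper opens to 85 mm and grips with 20 to 120 N. Pads are 22 mm wide; open, the fingers measure 114 mm over their backs; the gripper's body (76 mm by 85 mm) begins 54 mm behind the grasp point. The pads swing forward as they close: fully open they stand 13 mm farther back than shut.
Start: joints at [1.194, 0.333, 0.04, 1.465, -0.013, 1.343, -0.059], TCP at [0.178, -0.625, 0.231] pointing down, gripper open.
Joint ranges: [-2.58, 2.58], [-0.38, 2.09], [-1.3, 1.39], [0.25, 2.4], [-1.5, 4.64], [0.08, 2.09], [-2.65, 2.65]. Speed limits (rad/s): [2.22, 2.22, 2.79, 2.79, 3.14, 3.14, 3.14].

INTERFACE

Orientations are given as a unit quaternion [x, y, z, w].
In Python, from rig import sense, camera, job_done gives the robot as it stands.
- The arm moves only by the tool apply_moves, never from a script. Its argument "steps" is text: rows parted by semicolons, each of 7 numbers parted by spaces: the shift along the world's x, y, z in fractions of the full range, 1 being 80 cm, then the turn, a rotation vector about the world's x, y, z in a scale on which 1.0 is 120 degrees, then the opening, from -1 (shut) to 1 (fully open). A call has 1 to 20 rows; each row is the pose to reach, as a shift and turn from the pose commanded when the call began; what a row does not reach only later rows make up. A row lasts 1/8 s, in which the tool goes at most 62.5 mm and 10.7 degrees, less where a joint would pass 70% of its speed; a pose out of reach is approached as far as the arm can. No shift or turn number may pass 1 either way. A call with a gripper value outside its range is refused whole. The fingers move at their own pace and stop on an object; "newtons" is the grip in N (left out, the last holds). Time passes only in rows, so rows that repeat a pose let the fingers close. It gives the time, the measured TCP pose, the force, the opening and the grip force at its end, in the units of the state.
- sense(): the state, without advancing time (a new reading comes with each control period).
- camera(name): name is "side" or "top"; returns a dict with "color" (384x512x3 uint8, red, green, blue), "camera_matrix" (3x3 intrinsics, pixels), "camera_from_world" (4x4, takes a point from world to camera coordinates). Camera axes: x right, y down, z forward; pixel columns grow to the right and rows downward; lengths in m; the calibration is good to about 2 mm. A picture is of the moment at which its call begins. There is no depth.
- job_done(): hands the job in; it is judged then, once.
The state is a dict: "time": time; "joints": joint angles; "qd": joint speeds; "effort": joint torques, N m; "ee_pos": TCP position; "orientation": TCP orientation; "ft_force": force on the tool from outside, world axes, zero at the start; "wrist_torque": the same for the moment, N m; "gripper_width": finger opening in m; "gripper_force": force on a finger pad.
Only numpy, scipy, OpenCV 4.12 (cv2) and the standard library are available. Lean on these libraries where they do the work, as an engineer would, in place of code of your own. Each camera call takes 0.05 s, during which the arm holds its last target. There are 200 camera calls.

TASK

Pick up the pusher by its grip and, touching the blanks with its straight blade only, sweep the four ragged milling blanks together as one row into the open-fronted loading frame until all of them stand flush against its backstop. Press the row home there for a moment with a firm but gentle push of about 12 N at the wrist (much less does not bed it, more than 17 N chips the ceramic), then draw the pusher straight back out of the frame, leaving the row where it is, and let go of it standing upright on the worktop just in front of the frame's mouth. Do not move the white cast and the small jar beside the work.

Things in the scene. Friction and masses are not known exactly. Their poses are not given: they have to be found in the camera images.
- frame: Aluminium U-frame fixed on the worktop, no floor, 20 mm high. Origin on the worktop, mid-width, at the nominal backstop face; x points into the frame, away from the mouth, y left. Its backstop, a steel bar 136 mm wide across the inside, is clamped anywhere from x = -12 to +12 mm, not reported: find it by feel. It is rigid. Friction takes 1 to 6 N of the push; the steep rise means it bears.
- mouth (a point): Middle of the frame's open mouth on the worktop, at frame x = -100 mm, axes as the frame. Inside width between the rails 140 mm; rails 12 mm thick, 20 mm high, straight from frame x = -75 mm to the rear, flaring outward from there to the mouth.
- pusher: Pusher: aluminium blade 118 mm long (its y), 12 mm thick (its x), 30 mm high, with an upright black grip in the middle, 14 mm thick (x), 40 mm long (y), from z = 30 to 67 mm. Origin at the centre of its underside, z up; it stands by itself on the blade's foot; both long faces are alike. 140 g.
- blank_1: White ceramic milling blank with a metal stud on top, one of four alike: 26 mm deep (its x), 22 mm wide (its y), 18 mm high, stud to 23 mm; about 50 g. Origin at the centre of its underside. They start side by side, 29 mm apart, with ragged fronts, before the frame's mouth, x roughly along the frame's x.
- blank_2: White ceramic milling blank with a metal stud on top, one of four alike: 26 mm deep (its x), 22 mm wide (its y), 18 mm high, stud to 23 mm; about 50 g. Origin at the centre of its underside. They start side by side, 29 mm apart, with ragged fronts, before the frame's mouth, x roughly along the frame's x.
- blank_3: White ceramic milling blank with a metal stud on top, one of four alike: 26 mm deep (its x), 22 mm wide (its y), 18 mm high, stud to 23 mm; about 50 g. Origin at the centre of its underside. They start side by side, 29 mm apart, with ragged fronts, before the frame's mouth, x roughly along the frame's x.
- blank_4: White ceramic milling blank with a metal stud on top, one of four alike: 26 mm deep (its x), 22 mm wide (its y), 18 mm high, stud to 23 mm; about 50 g. Origin at the centre of its underside. They start side by side, 29 mm apart, with ragged fronts, before the frame's mouth, x roughly along the frame's x.
- cast_white: White horseshoe-shaped dental cast 60x64x22 mm, a bystander to the left of the work; origin at the centre of its underside.
- ceramic_jar: Small square white jar 36x36x40 mm with a dot on its lid, a bystander to the left of the work; origin at the centre of its underside.

How it is judged:
By the outcome, as a careful person would: the job done as asked, in the order asked, and still so for the second after the job is handed in, with the robot touching nothing.
It also fails if it takes over 53 s, if anything falls off the work surface, if the arm or the gripper's body presses on something with over 40 N, if the wrist force passes 120 N, or if a joint passes its speed limit or range.

## Working session

There is one attempt and no reset: what is moved stays moved. The work goes in short steps, Python scripts to look and compute and a tool call to move; the robot and the scene stay as the last step left them, time stands still between calls to the robot, and variables do not carry over. Pictures are saved under pics/ and viewed, at most 10 in all, crops included, and the job is handed in when it is done.

Besides the shell and the picture viewer there is one more tool, called after "Emit:" as name(argument=value, ...), one argument or row to a line, values as JSON. apply_moves: Moves the arm, as the interface text tells. Its arguments: {"type":"object","properties":{"steps":{"type":"string"},"newtons":{"type":"number"}},"required":["steps"]}

```bash
mkdir -p pics
cat > h.py <<'E'
import numpy as np,cv2
from rig import sense,camera,job_done
def shot(n,f=None):
    c=camera(n)
    if f: cv2.imwrite('pics/'+f,cv2.cvtColor(c['color'],cv2.COLOR_RGB2BGR))
    return c
def ray(c,u,v,z):
    R=c['camera_from_world'][:3,:3];t=c['camera_from_world'][:3,3]
    o=-R.T@t;d=R.T@np.linalg.inv(c['camera_matrix'])@np.array([u,v,1.])
    return o+d*(z-o[2])/d[2]
E
python3 - <<'E'
from h import *
import pickle
for n in('top','side'):
    c=shot(n,n+'0.png');pickle.dump(c,open(n+'0.pkl','wb'));T=c['camera_from_world'];print(n,-T[:3,:3].T@T[:3,3],c['camera_matrix'][0,0])
s=sense();print(s['time'],s['ee_pos'],s['orientation'],s['ft_force'],s['gripper_width'])
E
```

```text
top [ 0.42106069 -0.18453217  0.97392976] 395.8390598040066
side [ 0.52417992 -0.8644377   0.63360416] 379.0164511654137
0.1 [ 0.17811613 -0.62469533  0.23051136] [ 9.90370873e-01  1.38437727e-01 -1.45907947e-04 -7.12451229e-04] [-0.79928318  0.04492292 -0.77476495] 0.08526410664400147
```

View pics/top0.png

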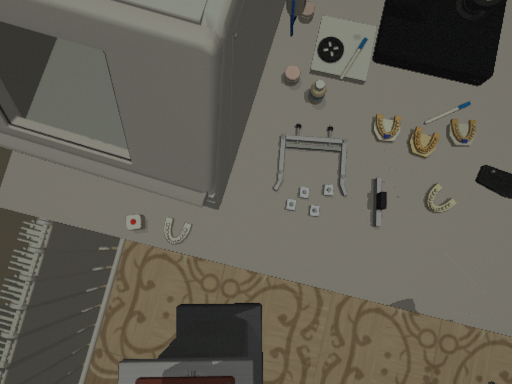

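View pics/side0.png

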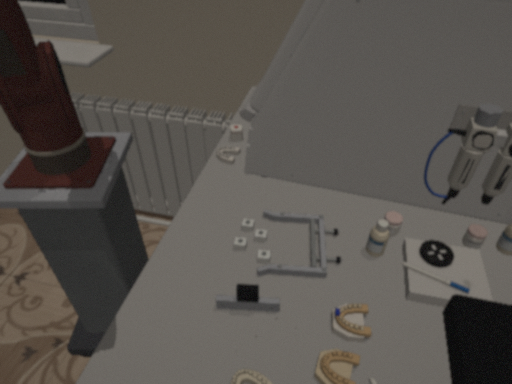

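The top view shows the frame around (313,165) with its mouth downwards, four blanks at (291,205), (304,193), (314,211) and (328,190), and the pusher at (378,202). The side view shows the same layout. I'll enlarge both for pixel precision.

Run:
```python
import pickle,cv2,numpy as np
t=pickle.load(open('top0.pkl','rb'))['color'];s=pickle.load(open('side0.pkl','rb'))['color']
a=cv2.resize(t[115:235,265:400],None,fx=5.5,fy=5.5,interpolation=cv2.INTER_CUBIC)
b=cv2.resize(s[205:320,205:350],None,fx=5.2,fy=5.2,interpolation=cv2.INTER_CUBIC)
for i,m in(('a',a),('b',b)): m=cv2.convertScaleAbs(m,alpha=1.3);print(m.shape);cv2.imwrite(f'pics/{i}.png',m[:,:,::-1])
```

```text
(660, 742, 3)
(598, 754, 3)
```

View pics/a.png

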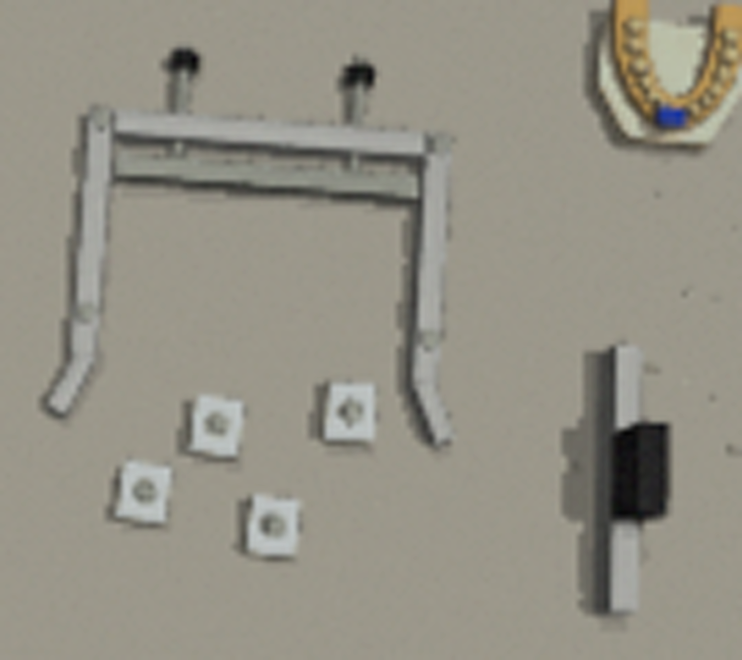

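View pics/b.png

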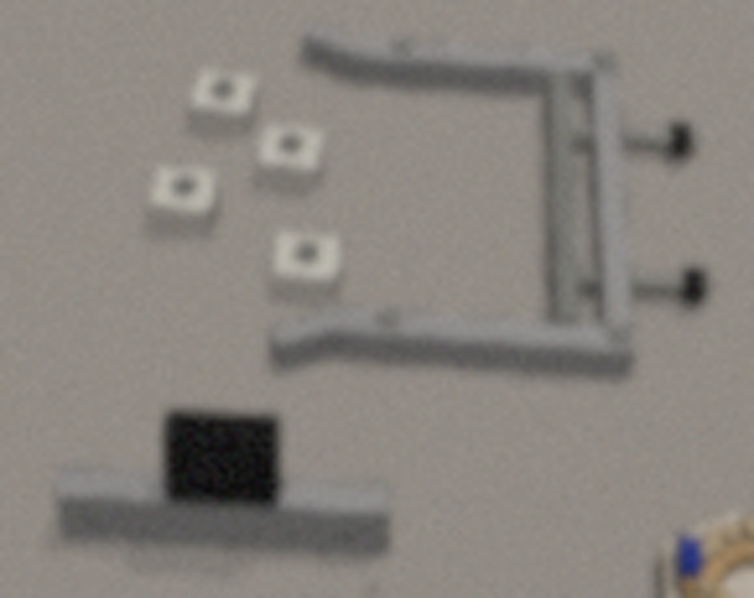

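Crop a shows the frame rails with joint pins at about (86,312) and (428,340), rear corner pins at (100,120) and (437,145), the blanks as white squares, and the pusher blade at x≈612–638, y≈347–611. Crop b agrees. Next I'll convert these to world coordinates.

Run:
```python
from h import *
import pickle
np.set_printoptions(precision=4,suppress=True)
C={'t':pickle.load(open('top0.pkl','rb')),'s':pickle.load(open('side0.pkl','rb'))}
def P(k,x,y,z):
    f,u0,v0=(5.5,265,115) if k=='t' else (5.2,205,205)
    return ray(C[k],u0+(x+.5)/f-.5,v0+(y+.5)/f-.5,z)[:2]
pts={'t':dict(Lpin=(86,312,.02),Rpin=(428,340,.02),Lrear=(100,120,.02),Rrear=(437,145,.02),Ltip=(57,408,.02),Rtip=(441,443,.02),
 bsL=(115,176,.02),bsR=(418,196,.02),blA=(625,347,.03),blB=(624,611,.03),grA=(654,424,.067),grB=(652,520,.067),blC=(612,480,.03)),
 's':dict(Lpin=(404,46,.02),Rpin=(390,318,.02),Lrear=(602,60,.02),Rrear=(620,330,.02),Ltip=(306,40,.02),Rtip=(272,345,.02),bsL=(549,80,.02),bsR=(556,318,.02),
 blA=(388,497,.03),blB=(58,487,.03),grA=(276,415,.067),grB=(166,412,.067))}
for k in pts:
    for n,p in pts[k].items(): print(k,n,P(k,*p))
for k in C:
    im=C[k]['color'];h=cv2.cvtColor(im,cv2.COLOR_RGB2HSV);x0,x1,y0,y1=(280,340,180,220) if k=='t' else (230,275,215,268)
    m=np.zeros(im.shape[:2],np.uint8);m[y0:y1,x0:x1]=(im[y0:y1,x0:x1].min(2)>(175 if k=='t' else 165))*255
    n,l,st,ce=cv2.connectedComponentsWithStats(m)
    cs,_=cv2.findContours(m,cv2.RETR_EXTERNAL,cv2.CHAIN_APPROX_NONE)
    for c in cs:
        if len(c)<12: continue
        mm=np.zeros_like(m);cv2.drawContours(mm,[c],-1,1,-1);ys,xs=np.nonzero(mm)
        w=np.array([ray(C[k],a,b,.018)[:2] for a,b in c[:,0]]);r=cv2.minAreaRect((w*1e3).astype(np.float32))
        print(k,len(xs),xs.mean(),ys.mean(),ray(C[k],xs.mean(),ys.mean(),.018)[:2],r[1:])
```

```text
t Lpin [ 0.5937 -0.2341]
t Rpin [ 0.5782 -0.3853]
t Lrear [ 0.6811 -0.2426]
t Rrear [ 0.6666 -0.3932]
t Ltip [ 0.5509 -0.2203]
t Rtip [ 0.5321 -0.3889]
t bsL [ 0.6552 -0.2487]
t bsR [ 0.6434 -0.3837]
t blA [ 0.5717 -0.4691]
t blB [ 0.4565 -0.4623]
t grA [ 0.533  -0.4683]
t grB [ 0.4927 -0.4651]
t blC [ 0.5134 -0.4602]
s Lpin [ 0.5937 -0.2351]
s Rpin [ 0.5786 -0.386 ]
s Lrear [ 0.6807 -0.2449]
s Rrear [ 0.667  -0.3928]
s Ltip [ 0.5502 -0.2308]
s Rtip [ 0.5326 -0.3984]
s bsL [ 0.6558 -0.2571]
s bsR [ 0.643  -0.3868]
s blA [ 0.5723 -0.4723]
s blB [ 0.456  -0.4669]
s grA [ 0.5329 -0.4636]
s grB [ 0.4952 -0.462 ]
```

```bash
cat > bl.py <<'E'
from h import *
def blanks(c,win,pr=True):
    x0,x1,y0,y1=win
    im=cv2.resize(c['color'][y0:y1,x0:x1],None,fx=6,fy=6,interpolation=cv2.INTER_CUBIC).astype(float)
    g=np.clip(im.min(2),0,255).astype(np.uint8)
    th,m=cv2.threshold(g,0,255,cv2.THRESH_OTSU)
    th=(np.median(g)+np.percentile(g,99))/2; m=(g>th).astype(np.uint8)*255
    cs,_=cv2.findContours(m,cv2.RETR_EXTERNAL,cv2.CHAIN_APPROX_NONE);o=[]
    for q in cs:
        if cv2.contourArea(q)<1000: continue
        w=np.array([ray(c,x0+(a+.5)/6-.5,y0+(b+.5)/6-.5,.018)[:2] for a,b in q[:,0]])
        r=cv2.minAreaRect((w*1e3).astype(np.float32));o.append(r);print(np.round(r[0],1),np.round(r[1],1),round(r[2],1))
    return o
E
python3 - <<'E'
from bl import *
import pickle
for n,w in(('top',(280,340,180,220)),('side',(230,275,215,268))):
    o=blanks(pickle.load(open(n+'0.pkl','rb')),w)
    th=np.deg2rad(-5.4);X=np.array([np.cos(th),np.sin(th)]);Y=np.array([-X[1],X[0]])
    m=np.array([541.5,-309])+0
    for r in o: d=np.array(r[0])-[586,-310]; print('frame-rel to pin mid',d@X,d@Y)
E
```

```text
[ 497.8 -314.3] [21.2 25.7] 84.9
[ 513.7 -257.9] [20.9 24.7] 79.6
[ 542.4 -290.9] [21.6 24.8] 77.8
[ 547.7 -349.9] [21.  24.6] 87.6
frame-rel to pin mid -87.43482370997768 -12.589238463930208
frame-rel to pin mid -76.85446788747788 45.06688189546404
frame-rel to pin mid -45.23021136863206 14.864391952901942
frame-rel to pin mid -34.36507185652858 -43.354119405856686
[ 547.  -352.4] [21.7 26.5] 81.3
[ 496.7 -316. ] [22.7 24.7] 84.3
[ 541.7 -292.7] [22.  24.9] 80.3
frame-rel to pin mid -34.788783640712204 -45.913163836966945
frame-rel to pin mid -88.33606120260131 -14.345972386749118
frame-rel to pin mid -45.73201740655594 13.082207654811118
```

The manual's scale: shifts go in shares of 80 cm and turns go in shares of 120 degrees. Converting my numbers, 33.6 cm / 80 = 0.42, 30 cm / 80 = 0.375, -19 degrees / 120 = -0.1583.

Emit:
apply_moves(
  steps="0.0625 0.03 0 0 0 -0.0417 1;0.125 0.06 0 0 0 -0.0833 1;0.1875 0.0888 0 0 0 -0.125 1;0.25 0.1188 -0.025 0 0 -0.1583 1;0.3125 0.1475 -0.05 0 0 -0.1583 1;0.375 0.1775 -0.0875 0 0 -0.1583 1;0.42 0.1975 -0.125 0 0 -0.1583 1;0.42 0.1975 -0.15 0 0 -0.1583 1;0.42 0.1975 -0.15 0 0 -0.1583 1;0.42 0.1975 -0.15 0 0 -0.1583 1",
  newtons=60,
)

```text
time: 1.35
ee_pos: [0.5131, -0.4687, 0.1124]
orientation: [1.0, -0.028, 0.0, 0.001]
ft_force: [-0.4, -0.8, 0.8]
gripper_width: 0.0853
gripper_force: 0.0
```

Run:
```python
from h import *
from scipy.spatial.transform import Rotation as R
s=sense();r=R.from_quat(s['orientation']).as_matrix();print(s['time'],s['ee_pos'],s['ft_force'],np.rad2deg(np.arctan2(r[1,1],r[0,1])),r[:,2])
t=camera('top')['color'];u=camera('side')['color']
a=cv2.resize(t[130:250,300:440],None,fx=2.8,fy=2.8,interpolation=cv2.INTER_CUBIC);b=cv2.resize(u[190:310,180:320],None,fx=2.8,fy=2.8,interpolation=cv2.INTER_CUBIC)
cv2.imwrite('pics/c.png',np.hstack([a,b])[:,:,::-1])
```

```text
1.35 [ 0.51312293 -0.46874251  0.11239839] [-0.44493393 -0.76059559  0.80433831] -93.2188152645399 [ 2.92930696e-04 -1.29375879e-03 -9.99999120e-01]
```

View pics/c.png

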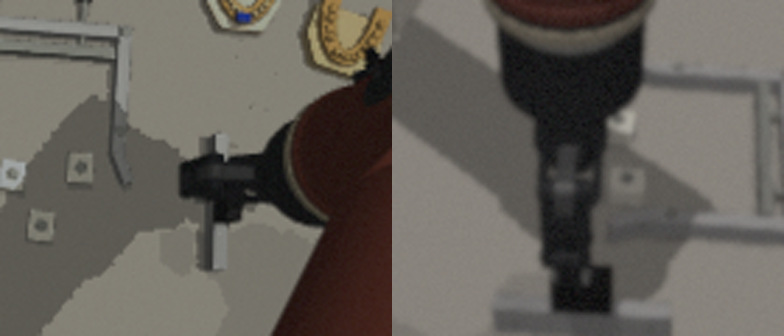

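The open gripper stands squarely over the grip: in the picture's left half at (215,190), in its right half at (575,290). I'll descend and close.

In the tool's units: -7.6 cm / 80 = -0.095, -6 cm / 80 = -0.075.

Emit:
apply_moves(
  steps="0.0006 0.0013 -0.025 0 0 0 1;0.0006 0.0013 -0.05 0 0 0 1;0.0006 0.0013 -0.075 0 0 0 1;0.0006 0.0013 -0.095 0 0 0 1;0.0006 0.0013 -0.095 0 0 0 1;0.0006 0.0013 -0.095 0 0 0 -1;0.0006 0.0013 -0.095 0 0 0 -1;0.0006 0.0013 -0.095 0 0 0 -1;0.0006 0.0013 -0.095 0 0 0 -1;0.0006 0.0013 -0.095 0 0 0 -1;0.0006 0.0013 -0.095 0 0 0 -1;0.0006 0.0013 -0.095 0 0 0 -1;0.0006 0.0013 -0.095 0 0 0 -1",
  newtons=70,
)

```text
time: 3.08
ee_pos: [0.5149, -0.4662, 0.0357]
orientation: [1.0, -0.027, 0.0, 0.0]
ft_force: [-0.7, 0.1, 5.4]
gripper_width: 0.0132
gripper_force: 69.5
```

In the tool's units: 16.8 cm / 80 = 0.21, 16 cm / 80 = 0.2, 87.8 degrees / 120 = 0.7317.

Emit:
apply_moves(
  steps="0 0 0.0125 0 0 0 -1;0 0 0.0375 0 0 0 -1;-0.0063 0.025 0.0625 0 0 0.0833 -1;-0.0125 0.05 0.0625 0 0 0.1667 -1;-0.0188 0.075 0.0625 0 0 0.25 -1;-0.0275 0.1 0.0625 0 0 0.3333 -1;-0.0375 0.125 0.0625 0 0 0.4167 -1;-0.05 0.15 0.0625 0 0 0.5 -1;-0.0625 0.175 0.0625 0 0 0.5833 -1;-0.0663 0.2 0.0625 0 0 0.6667 -1;-0.0663 0.21 0.0625 0 0 0.7317 -1;-0.0663 0.21 0.0625 0 0 0.7317 -1;-0.0663 0.21 0.0625 0 0 0.7317 -1;-0.0663 0.21 0.0625 0 0 0.7317 -1",
)

```text
time: 4.82
ee_pos: [0.4617, -0.2987, 0.0855]
orientation: [0.74, 0.673, -0.0, 0.0]
ft_force: [0.1, -0.5, -1.5]
gripper_width: 0.0127
gripper_force: 68.6
```

Run:
```python
from h import *
from scipy.spatial.transform import Rotation as R
s=sense();r=R.from_quat(s['orientation']).as_matrix();print(s['time'],s['ee_pos'],s['ft_force'],s['wrist_torque'],np.rad2deg(np.arctan2(r[1,1],r[0,1])),r[:,2])
import pickle
c=camera('top');pickle.dump(c,open('t1.pkl','wb'));d=camera('side');pickle.dump(d,open('s1.pkl','wb'));t=c['color'];u=d['color']
a=cv2.resize(t[150:270,240:350],None,fx=3.5,fy=3.5,interpolation=cv2.INTER_CUBIC);b=cv2.resize(u[170:290,180:290],None,fx=3.5,fy=3.5,interpolation=cv2.INTER_CUBIC)
cv2.imwrite('pics/d.png',cv2.convertScaleAbs(np.hstack([a,b]),alpha=1.3)[:,:,::-1])
```

```text
4.825 [ 0.46171475 -0.29865588  0.08548887] [ 0.13090806 -0.49003674 -1.4794336 ] [ 0.00270945 -0.00014008 -0.02265995] -5.428634380585623 [ 4.75320511e-05 -2.60270996e-04 -9.99999965e-01]
```

View pics/d.png

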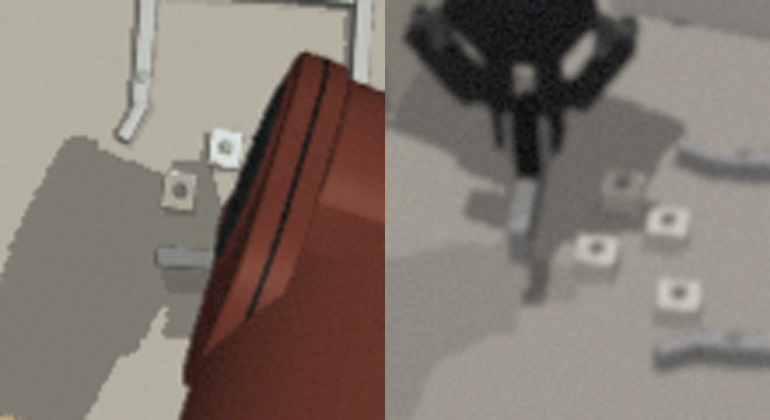

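The pusher hangs behind the blanks. In the top view its left end is at about (156,257), and in the side view the top edge of its near end is at about (522,235). I'll check its lateral centring.

Run:
```python
from h import *
import pickle
t=pickle.load(open('t1.pkl','rb'));s=pickle.load(open('s1.pkl','rb'))
th=np.deg2rad(-5.4);X=np.array([np.cos(th),np.sin(th)]);Y=np.array([-X[1],X[0]])
def f(c,u0,v0,x,y,z):
    p=ray(c,u0+(x+.5)/3.5-.5,v0+(y+.5)/3.5-.5,z)[:2]*1e3;d=p-[586,-310];print(p.round(1),(d@X).round(1),(d@Y).round(1))
f(t,240,150,156,257,.08)
for y in(231,235,239):f(s,180,170,522-385,y,.08)
d=np.array([461.7,-298.7])-[586,-310];print('tcp',d@X,d@Y)
# blade left-end pixel transitions
g=t['color'].min(2);print(g[219:229,278:296])
print(s['color'].min(2)[222:248,213:221])
```

```text
[ 464.3 -237.1] -128.0 61.2
[ 458.  -357.7] -122.9 -59.6
[ 458.2 -360.8] -122.5 -62.6
[ 458.4 -363.8] -122.0 -65.5
tcp -124.81177614066206 -0.4478131454765166
[[ 86  86  86  86  87  86  87  85  86  85  84  85  86  87  85  87  87  87]
 [ 87  87  89  86  87  86  86  82  87  86  81  79  88  91  90  88  86  87]
 [ 87  87  87  87  88  86  79  97 100  98 100  98  96 100  99  93  91  87]
 [ 87  87  86  88  88  86  69  97  99 100  99 100  99 100  99  98  98  99]
 [ 87  86  86  86  87  87  68  93 101 100  98  99  99  99 100  99  97 100]
 [ 86  88  87  86  86  87  67  93 100 101  99  99 100 100  99  99 101  99]
 [ 86  85  87  87  87  86  73  79  89  94  92  92  92  93  93  94  94  95]
 [ 88  87  87  87  88  86  83  77  75  70  64  64  65  63  65  65  69  74]
 [ 86  87  88  87  88  86  86  86  77  74  75  75  73  75  74  73  78  79]
 [ 86  87  88  87  87  86  87  87  78  75  75  75  76  74  76  75  74  74]]
[[ 84  79  77  77  85  94  95  94]
 [ 95  85  81  82  88  97 100 101]
 [ 99  85  80  82  93  97 101 101]
 [ 91  85  81  84  92  98 102 102]
 [ 81  78  81  85  97 103 101 102]
 [ 75  76  81  87  97 100 103 102]
 [ 78  77  83  94 102 102 101 102]
 [ 77  76  85  98 101 105 104  99]
 [ 78  80  84  97 103 103 101 101]
 [ 77  81  88  98 101 107 107 101]
 [ 77  82  88 100 107 109 112 105]
 [ 78  84  96 105 109 112 111 101]
 [ 84  89  96 106 109 112 111  96]
 [ 94  91  95 100 101 103 100  86]
 [103  94  92  90  90  93  89  78]
 [105  95  90  81  80  83  79  70]
 [104  96  85  78  76  75  76  69]
 [ 99  94  86  78  75  74  74  70]
 [100  97  86  77  76  75  74  72]
 [ 98  97  87  79  77  77  73  75]
 [101  96  88  79  75  79  71  71]
 [ 98  97  88  79  77  76  74  70]
 [ 98  99  90  87  81  80  79  74]
 [ 99  97  96  94  92  90  83  80]
 [100 100 100  97  98  97  91  86]
 [100 100 101 100 102 100  98  92]]
```

In the tool's units: -4.9 cm / 80 = -0.0613, -4.8 cm / 80 = -0.06.

Emit:
apply_moves(
  steps="0 0 -0.025 0 0 0 -1;0 0 -0.05 0 0 0 -1;0 0 -0.06 0 0 0 -1;0 0 -0.0613 0 0 0 -1;0 0 -0.0613 0 0 0 -1;0 0 -0.0613 0 0 0 -1",
)

```text
time: 5.68
ee_pos: [0.4621, -0.2983, 0.0369]
orientation: [0.739, 0.674, 0.0, 0.0]
ft_force: [0.1, -0.5, -0.6]
gripper_width: 0.0129
gripper_force: 68.7
```

Run:
```python
from bl import *
d=camera('side');u=d['color'][195:275,205:285]
cv2.imwrite('pics/e.png',cv2.convertScaleAbs(cv2.resize(u,None,fx=7,fy=7,interpolation=cv2.INTER_CUBIC),alpha=1.3)[:,:,::-1])
```

```text
(no output)
```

View pics/e.png

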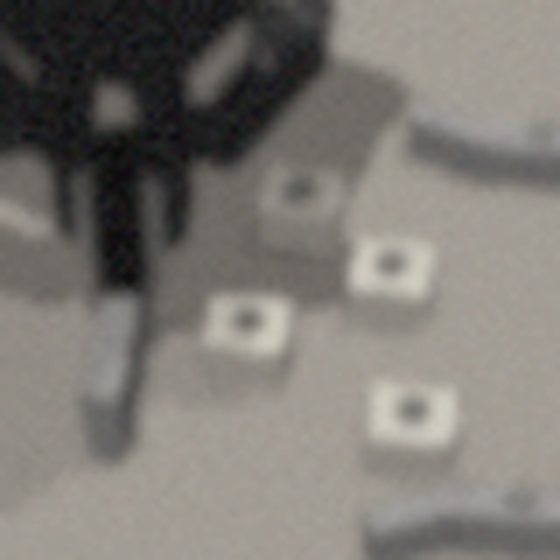

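The lowered blade's near end has its top edge at about (112,403), and the near blank's front top edge is at (415,443). I'll compare them laterally.

Run:
```python
from h import *
import pickle
s=pickle.load(open('s1.pkl','rb'))
th=np.deg2rad(-5.4);X=np.array([np.cos(th),np.sin(th)]);Y=np.array([-X[1],X[0]])
for n,x,y,z in(('bladeNear',112,403,.031),('foot',112,456,.001),('blk top near',410,443,.018),('blk foot near',410,480,.0),('farblk top far',300,166,.018),('far blk c',300,190,.023),('near blk stud',411,410,.023),('front face blade',142,300,.031)):
    p=ray(s,205+(x+.5)/7-.5,195+(y+.5)/7-.5,z)[:2]*1e3;d=p-[586,-310];print(n,p.round(1),(d@X).round(1),(d@Y).round(1))
```

```text
bladeNear [ 458.6 -358.5] -122.3 -60.3
foot [ 456.5 -354. ] -124.7 -56.0
blk top near [ 546.  -363.8] -34.8 -57.3
blk foot near [ 546.2 -363.3] -34.6 -56.8
farblk top far [ 513.  -248.1] -78.5 54.8
far blk c [ 513.1 -264. ] -76.9 38.9
near blk stud [ 546.4 -355.5] -35.1 -49.0
front face blade [ 465.4 -318.2] -119.3 -19.5
```

In the tool's units: 11 cm / 80 = 0.1375, -0.05 cm / 80 = -0.0006.

Emit:
apply_moves(
  steps="0.005 -0.0011 -0.0006 0 0 0 -1;0.0125 -0.0018 -0.0006 0 0 0 -1;0.02 -0.0025 -0.0006 0 0 0 -1;0.0275 -0.0033 -0.0006 0 0 0 -1;0.035 -0.0039 -0.0006 0 0 0 -1;0.0425 -0.0046 -0.0006 0 0 0 -1;0.05 -0.0054 -0.0006 0 0 0 -1;0.0575 -0.006 -0.0006 0 0 0 -1;0.065 -0.0068 -0.0006 0 0 0 -1;0.0725 -0.0075 -0.0006 0 0 0 -1;0.08 -0.0081 -0.0006 0 0 0 -1;0.0875 -0.0089 -0.0006 0 0 0 -1;0.095 -0.0096 -0.0006 0 0 0 -1;0.1025 -0.0104 -0.0006 0 0 0 -1;0.11 -0.011 -0.0006 0 0 0 -1;0.1175 -0.0118 -0.0006 0 0 0 -1;0.125 -0.0125 -0.0006 0 0 0 -1;0.1325 -0.0131 -0.0006 0 0 0 -1;0.1375 -0.0136 -0.0006 0 0 0 -1;0.1375 -0.0136 -0.0006 0 0 0 -1",
)

```text
time: 8.22
ee_pos: [0.5724, -0.3089, 0.0359]
orientation: [0.739, 0.674, 0.0, 0.0]
ft_force: [-0.8, 0.1, -1.5]
gripper_width: 0.0131
gripper_force: 68.6
```

Run:
```python
from h import *
s=sense();print(s['ee_pos'],s['ft_force'],s['wrist_torque'])
c=camera('top')['color'];u=camera('side')['color']
a=cv2.resize(c[120:220,255:365],None,fx=3.5,fy=3.5,interpolation=cv2.INTER_CUBIC);b=cv2.resize(u[185:285,235:345],None,fx=3.5,fy=3.5,interpolation=cv2.INTER_CUBIC)
cv2.imwrite('pics/f.png',cv2.convertScaleAbs(np.hstack([a,b]),alpha=1.3)[:,:,::-1])
```

```text
[ 0.57237118 -0.30885072  0.03585869] [-0.75690584  0.12133254 -1.53379327] [ 0.00828677  0.00038816 -0.0104022 ]
```

View pics/f.png

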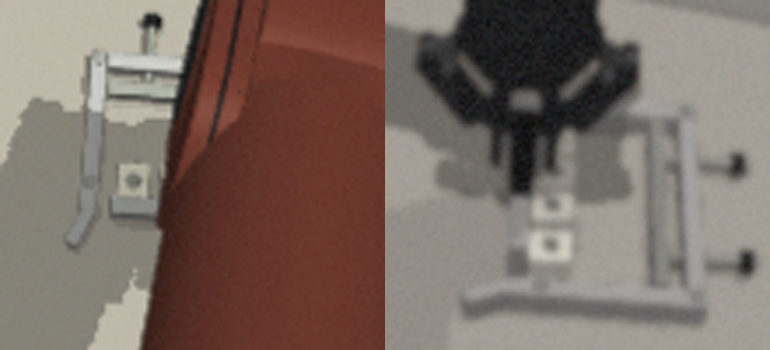

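The row sits against the blade inside the rails: blank at (133,181) beside the blade end at (112,205), and two more at (550,205) and (550,245). I'll advance to near the backstop, then feel for it.

Emit:
apply_moves(
  steps="0.0063 -0.0006 0 0 0 0 -1;0.0125 -0.0011 0 0 0 0 -1;0.0188 -0.0018 0 0 0 0 -1;0.025 -0.0024 0 0 0 0 -1;0.0313 -0.003 0 0 0 0 -1;0.0375 -0.0035 0 0 0 0 -1;0.0425 -0.004 0 0 0 0 -1;0.045 -0.0043 0 0 0 0 -1;0.0463 -0.0044 0 0 0 0 -1;0.0475 -0.0045 0 0 0 0 -1;0.0475 -0.0045 0 0 0 0 -1",
)

```text
time: 9.7
ee_pos: [0.6099, -0.3125, 0.0358]
orientation: [0.739, 0.674, 0.0, 0.0]
ft_force: [-1.0, 0.8, -1.6]
gripper_width: 0.013
gripper_force: 68.7
```

In the tool's units: 0.3 cm / 80 = 0.0038, 0.2 cm / 80 = 0.0025.

Emit:
apply_moves(
  steps="0.0013 -0.0001 0 0 0 0 -1;0.0025 -0.0003 0 0 0 0 -1;0.0038 -0.0004 0 0 0 0 -1;0.0038 -0.0004 0 0 0 0 -1",
)

```text
time: 10.2
ee_pos: [0.6129, -0.3129, 0.0359]
orientation: [0.739, 0.674, 0.0, 0.0]
ft_force: [-1.7, -0.4, -1.3]
gripper_width: 0.0131
gripper_force: 68.6
```

Emit:
apply_moves(
  steps="0.0013 -0.0001 0 0 0 0 -1;0.0025 -0.0003 0 0 0 0 -1;0.0025 -0.0003 0 0 0 0 -1",
)

```text
time: 10.58
ee_pos: [0.6149, -0.313, 0.0358]
orientation: [0.739, 0.674, 0.0, 0.0]
ft_force: [-0.7, 0.1, -1.4]
gripper_width: 0.0133
gripper_force: 68.7
```

In the tool's units: 0.1 cm / 80 = 0.0013, -0.01 cm / 80 = -0.0001.

Emit:
apply_moves(
  steps="0.0013 -0.0001 0 0 0 0 -1;0.0013 -0.0001 0 0 0 0 -1",
)

```text
time: 10.82
ee_pos: [0.6159, -0.3132, 0.0359]
orientation: [0.739, 0.674, 0.0, 0.0]
ft_force: [-2.4, -0.7, -1.5]
gripper_width: 0.0131
gripper_force: 68.7
```

In the tool's units: 0.05 cm / 80 = 0.0006, -0.005 cm / 80 = -0.0001.

Emit:
apply_moves(
  steps="0.0006 -0.0001 0 0 0 0 -1;0.0006 -0.0001 0 0 0 0 -1",
)

```text
time: 11.08
ee_pos: [0.6162, -0.3132, 0.0358]
orientation: [0.739, 0.674, -0.0, -0.0]
ft_force: [-0.7, 0.2, -0.5]
gripper_width: 0.013
gripper_force: 68.7
```

In the tool's units: 0.05 cm / 80 = 0.0006, -0.005 cm / 80 = -0.0001.

Emit:
apply_moves(
  steps="0.0006 -0.0001 0 0 0 0 -1;0.0006 -0.0001 0 0 0 0 -1",
)

```text
time: 11.32
ee_pos: [0.6168, -0.3133, 0.0358]
orientation: [0.739, 0.674, 0.0, 0.0]
ft_force: [-2.1, -0.6, -1.6]
gripper_width: 0.0134
gripper_force: 68.7
```

In the tool's units: 0.05 cm / 80 = 0.0006, -0.005 cm / 80 = -0.0001.

Emit:
apply_moves(
  steps="0.0006 -0.0001 0 0 0 0 -1;0.0006 -0.0001 0 0 0 0 -1",
)

```text
time: 11.58
ee_pos: [0.6173, -0.3133, 0.0358]
orientation: [0.739, 0.674, 0.0, -0.0]
ft_force: [-1.1, 0.6, -0.8]
gripper_width: 0.013
gripper_force: 68.7
```

Emit:
apply_moves(
  steps="0.0006 -0.0001 0 0 0 0 -1;0.0006 -0.0001 0 0 0 0 -1",
)

```text
time: 11.82
ee_pos: [0.6178, -0.3134, 0.0358]
orientation: [0.739, 0.674, 0.0, -0.0]
ft_force: [-1.6, 0.1, -1.5]
gripper_width: 0.013
gripper_force: 68.7
```

In the tool's units: 0.05 cm / 80 = 0.0006, -0.005 cm / 80 = -0.0001.

Emit:
apply_moves(
  steps="0.0006 -0.0001 0 0 0 0 -1;0.0006 -0.0001 0 0 0 0 -1",
)

```text
time: 12.08
ee_pos: [0.6183, -0.3134, 0.0358]
orientation: [0.739, 0.674, 0.0, 0.0]
ft_force: [-0.5, 0.5, -1.3]
gripper_width: 0.0131
gripper_force: 68.8
```

In the tool's units: 0.05 cm / 80 = 0.0006, -0.005 cm / 80 = -0.0001.

Emit:
apply_moves(
  steps="0.0006 -0.0001 0 0 0 0 -1;0.0006 -0.0001 0 0 0 0 -1",
)

```text
time: 12.32
ee_pos: [0.6188, -0.3135, 0.0358]
orientation: [0.739, 0.674, 0.0, 0.0]
ft_force: [-1.4, 0.9, -0.6]
gripper_width: 0.0126
gripper_force: 68.7
```

In the tool's units: 0.05 cm / 80 = 0.0006, -0.005 cm / 80 = -0.0001.

Emit:
apply_moves(
  steps="0.0006 -0.0001 0 0 0 0 -1;0.0006 -0.0001 0 0 0 0 -1",
)

```text
time: 12.58
ee_pos: [0.6193, -0.3135, 0.0358]
orientation: [0.739, 0.674, 0.0, -0.0]
ft_force: [-1.1, -0.2, -2.6]
gripper_width: 0.0132
gripper_force: 68.7
```

Run:
```python
from h import *
s=sense();print(s['ee_pos'],s['ft_force'])
u=camera('side')['color']
b=cv2.resize(u[185:285,250:350],None,fx=6,fy=6,interpolation=cv2.INTER_CUBIC)
cv2.imwrite('pics/g.png',cv2.convertScaleAbs(b,alpha=1.3)[:,:,::-1])
```

```text
[ 0.61928866 -0.31349653  0.03580128] [-1.14124426 -0.24554264 -2.59119206]
```

View pics/g.png

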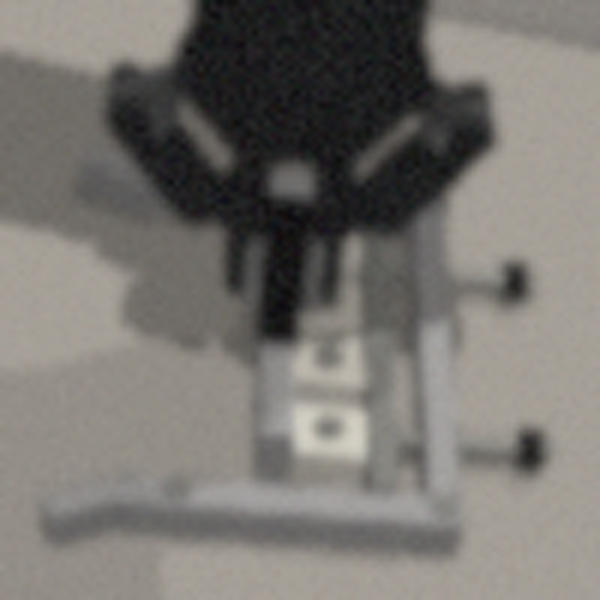

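The row at (330,350)–(330,430) is about one camera pixel short of the bar face at x≈370, so I'll keep feeling forward.

In the tool's units: 0.05 cm / 80 = 0.0006, -0.005 cm / 80 = -0.0001.

Emit:
apply_moves(
  steps="0.0006 -0.0001 0 0 0 0 -1;0.0006 -0.0001 0 0 0 0 -1",
)

```text
time: 12.88
ee_pos: [0.6196, -0.3135, 0.0358]
orientation: [0.739, 0.674, -0.0, -0.0]
ft_force: [-2.8, 0.7, -0.3]
gripper_width: 0.0134
gripper_force: 68.9
```

In the tool's units: 0.05 cm / 80 = 0.0006, -0.005 cm / 80 = -0.0001.

Emit:
apply_moves(
  steps="0.0006 -0.0001 0 0 0 0 -1;0.0006 -0.0001 0 0 0 0 -1",
)

```text
time: 13.12
ee_pos: [0.6198, -0.3135, 0.0358]
orientation: [0.739, 0.674, -0.0, -0.0]
ft_force: [-4.3, 1.9, 2.1]
gripper_width: 0.0133
gripper_force: 69.1
```

In the tool's units: 0.03 cm / 80 = 0.0004, -0.003 cm / 80 = 0.

Emit:
apply_moves(
  steps="0.0004 0 0 0 0 0 -1;0.0004 0 0 0 0 0 -1",
)

```text
time: 13.38
ee_pos: [0.6199, -0.3135, 0.0358]
orientation: [0.739, 0.674, -0.0, -0.001]
ft_force: [-6.3, 1.4, 1.9]
gripper_width: 0.0133
gripper_force: 69.3
```

In the tool's units: 0.03 cm / 80 = 0.0004, -0.003 cm / 80 = 0.

Emit:
apply_moves(
  steps="0.0004 0 0 0 0 0 -1;0.0004 0 0 0 0 0 -1",
)

```text
time: 13.62
ee_pos: [0.6199, -0.3135, 0.0357]
orientation: [0.739, 0.674, -0.001, -0.001]
ft_force: [-7.3, 1.3, 2.9]
gripper_width: 0.0129
gripper_force: 69.4
```

In the tool's units: 0.04 cm / 80 = 0.0005, -0.004 cm / 80 = -0.0001.

Emit:
apply_moves(
  steps="0.0005 -0.0001 0 0 0 0 -1;0.0005 -0.0001 0 0 0 0 -1",
)

```text
time: 13.88
ee_pos: [0.62, -0.3136, 0.0358]
orientation: [0.739, 0.674, -0.001, -0.001]
ft_force: [-7.1, 1.9, 4.4]
gripper_width: 0.0131
gripper_force: 69.6
```

Run:
```python
from h import *
s=sense();print(s['ee_pos'],s['ft_force'],s['wrist_torque'],s['orientation'])
```

```text
[ 0.62002391 -0.3135613   0.03576   ] [-7.12902965  1.94073762  4.35969944] [ 0.50096169  2.01055838 -0.23069317] [ 0.73908684  0.6736089  -0.00076248 -0.00105285]
```

The z moment shows the right side bearing first, so I'll turn the blade slightly clockwise to even it out.

In the tool's units: -0.4 degrees / 120 = -0.0033.

Emit:
apply_moves(
  steps="0 0 0 0 0 -0.0017 -1;0 0 0 0 0 -0.0033 -1;0 0 0 0 0 -0.0033 -1",
)

```text
time: 14.25
ee_pos: [0.6202, -0.3135, 0.0357]
orientation: [0.741, 0.671, -0.001, -0.001]
ft_force: [-7.6, 2.2, 4.6]
gripper_width: 0.0134
gripper_force: 69.5
```

Run:
```python
from h import *
s=sense();print(s['ee_pos'],s['ft_force'],s['wrist_torque'],s['orientation'])
```

```text
[ 0.62017986 -0.31349345  0.03571101] [-7.59695138  2.17891585  4.56151016] [ 0.4442235   1.87150437 -0.08490788] [ 7.41375595e-01  6.71089331e-01 -6.68865819e-04 -9.42860332e-04]
```

In the tool's units: 0.05 cm / 80 = 0.0006, 0.03 cm / 80 = 0.0004, -0.2 degrees / 120 = -0.0017.

Emit:
apply_moves(
  steps="0.0004 0 0 0 0 -0.0017 -1;0.0006 -0.0001 0 0 0 -0.0017 -1;0.0006 -0.0001 0 0 0 -0.0017 -1",
)

```text
time: 14.62
ee_pos: [0.6203, -0.3135, 0.0357]
orientation: [0.742, 0.67, -0.001, -0.001]
ft_force: [-9.3, 2.4, 5.7]
gripper_width: 0.0131
gripper_force: 69.7
```

Run:
```python
from h import *
s=sense();print(s['ee_pos'],s['ft_force'],s['wrist_torque'],s['orientation'])
```

```text
[ 0.62027071 -0.31348273  0.03574267] [-9.25282339  2.44585204  5.69415763] [0.60945594 2.32448911 0.10790911] [ 0.74244498  0.66990512 -0.00097321 -0.0012828 ]
```

Emit:
apply_moves(
  steps="0.0004 0 0 0 0 0 -1;0.0006 -0.0001 0 0 0 0 -1;0.0006 -0.0001 0 0 0 0 -1",
)

```text
time: 15.0
ee_pos: [0.6203, -0.3135, 0.0357]
orientation: [0.742, 0.67, -0.001, -0.002]
ft_force: [-11.8, 3.8, 7.4]
gripper_width: 0.0131
gripper_force: 70.0
```

Emit:
apply_moves(
  steps="0 0 0 0 0 0 -1;0 0 0 0 0 0 -1;0 0 0 0 0 0 -1;0 0 0 0 0 0 -1",
)

```text
time: 15.5
ee_pos: [0.6203, -0.3135, 0.0358]
orientation: [0.742, 0.67, -0.001, -0.002]
ft_force: [-12.5, 3.1, 8.0]
gripper_width: 0.0128
gripper_force: 70.0
```

Emit:
apply_moves(
  steps="0 0 0 0 0 0 -1;0 0 0 0 0 0 -1;0 0 0 0 0 0 -1;0 0 0 0 0 0 -1",
)

```text
time: 16.0
ee_pos: [0.6203, -0.3135, 0.0357]
orientation: [0.742, 0.67, -0.001, -0.002]
ft_force: [-11.9, 3.2, 7.8]
gripper_width: 0.0129
gripper_force: 70.0
```

Run:
```python
from h import *
s=sense();print(s['ee_pos'],s['ft_force'],s['wrist_torque'])
```

```text
[ 0.62027005 -0.31351942  0.0357196 ] [-11.91027218   3.2447403    7.81071276] [0.69557456 2.78126358 0.12271004]
```

In the tool's units: -9.8 cm / 80 = -0.1225, 0.92 cm / 80 = 0.0115.

Emit:
apply_moves(
  steps="-0.0013 0.0001 0 0 0 0 -1;-0.0038 0.0004 0 0 0 0 -1;-0.0075 0.0008 0 0 0 0 -1;-0.0125 0.0011 0 0 0 0 -1;-0.02 0.0019 0 0 0 0 -1;-0.0288 0.0028 0 0 0 0 -1;-0.0375 0.0035 0 0 0 0 -1;-0.0463 0.0044 0 0 0 0 -1;-0.055 0.0053 0 0 0 0 -1;-0.0638 0.006 0 0 0 0 -1;-0.0725 0.0069 0 0 0 0 -1;-0.0813 0.0076 0 0 0 0 -1;-0.09 0.0085 0 0 0 0 -1;-0.0988 0.0094 0 0 0 0 -1;-0.1075 0.0101 0 0 0 0 -1;-0.115 0.0109 0 0 0 0 -1;-0.12 0.0114 0 0 0 0 -1;-0.1225 0.0115 0 0 0 0 -1;-0.1225 0.0115 0 0 0 0 -1",
)

```text
time: 18.38
ee_pos: [0.5242, -0.3047, 0.0358]
orientation: [0.743, 0.67, -0.0, 0.0]
ft_force: [-0.4, 0.5, -0.6]
gripper_width: 0.0127
gripper_force: 68.7
```

Run:
```python
from h import *
s=sense();print(s['ee_pos'],s['ft_force'],s['wrist_torque'],s['time'])
c=camera('top')['color'];u=camera('side')['color']
a=cv2.resize(c[120:220,255:365],None,fx=3.5,fy=3.5,interpolation=cv2.INTER_CUBIC);b=cv2.resize(u[195:295,235:345],None,fx=3.5,fy=3.5,interpolation=cv2.INTER_CUBIC)
cv2.imwrite('pics/h.png',cv2.convertScaleAbs(np.hstack([a,b]),alpha=1.3)[:,:,::-1])
```

```text
[ 0.52421882 -0.30467161  0.03583516] [-0.41585952  0.54497045 -0.59163621] [ 0.00176516 -0.0173423  -0.03719376] 18.375
```

View pics/h.png

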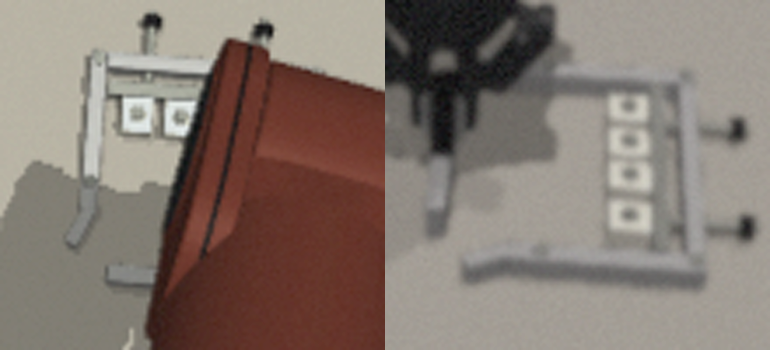

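All four blanks stand level against the bar (right half, x≈630, y≈105–215), and the pusher is clear in front of the mouth. I'll settle it on the worktop and release.

In the tool's units: -0.05 cm / 80 = -0.0006.

Emit:
apply_moves(
  steps="0 0 -0.0006 0 0 0 -1;0 0 -0.0006 0 0 0 -1",
)

```text
time: 18.73
ee_pos: [0.5246, -0.3046, 0.0357]
orientation: [0.742, 0.67, 0.0, 0.0]
ft_force: [-1.5, -0.6, 3.7]
gripper_width: 0.0128
gripper_force: 69.5
```

In the tool's units: 16 cm / 80 = 0.2, 12 cm / 80 = 0.15.

Emit:
apply_moves(
  steps="0 0 0 0 0 0 -0.6;0 0 0 0 0 0 -0.5;0 0 0 0 0 0 -0.3;0 0 0 0 0 0 0;0 0 0 0 0 0 0.3;0 0 0 0 0 0 0.3;0 0 0 0 0 0 0.3;0 0 0.0125 0 0 0 0.3;0 0 0.0375 0 0 0 0.3;0 0 0.0625 0 0 0 0.3;0 0 0.1 0 0 0 0.3;0 0 0.15 0 0 0 0.3;0 0 0.2 0 0 0 0.3;0 0 0.2 0 0 0 0.3;0 0 0.2 0 0 0 0.3",
  newtons=20,
)

```text
time: 20.6
ee_pos: [0.5242, -0.3046, 0.196]
orientation: [0.742, 0.67, 0.0, 0.0]
ft_force: [-0.1, 0.5, -0.6]
gripper_width: 0.0557
gripper_force: 0.0
```

Run:
```python
from bl import *
s=sense();print(s['ee_pos'],s['ft_force'],s['time'],s['gripper_width'])
d=camera('side');im=d['color']
g=im.max(2)[180:300,200:300];m=(g<45).astype(np.uint8)
n,l,st,ce=cv2.connectedComponentsWithStats(m)
for i in range(1,n):
    if st[i,4]>15: print('dark',st[i]+[200,180,0,0,0])
th=np.deg2rad(-5.7);X=np.array([np.cos(th),np.sin(th)])
for r in blanks(d,(290,322,215,268)): print((np.array(r[0])-[586,-310])@X)
# rows of the pixel block round the expected blade (foot at 0, top .03, grip top .067)
K=d['camera_matrix'];T=d['camera_from_world']
Y=np.array([-X[1],X[0]])
for y,z in((-59,0),(-59,.03),(59,.03),(-20,.03),(-20,.067),(20,.067)):
    p=np.r_[np.array([.5246,-.3046])+Y*y/1e3,z,1];q=K@(T@p)[:3];print(y,z,(q[:2]/q[2]).round(1))
```

```text
[ 0.52418924 -0.30459713  0.19603118] [-0.06782688  0.47591116 -0.5895678 ] 20.6 0.055714895126034204
dark [249 215   7  24 142]
[ 631.8 -360.6] [20.9 24.4] 80.8
[ 635.6 -329. ] [22.1 25.1] 83.1
[ 637.8 -302. ] [22.4 23.6] 84.4
[ 640.3 -272.4] [21.1 23.7] 84.4
50.59451112338282
51.24856068814119
50.7450312590063
50.33056802914853
-59 0 [250.  263.3]
-59 0.03 [249.9 254. ]
59 0.03 [255.  213.8]
-20 0.03 [251.7 239.8]
-20 0.067 [251.6 227.7]
20 0.067 [253.4 214.1]
```

```bash
python3 -c "
from rig import job_done;print(job_done())"
```

```text
the job is handed in; nothing more can be done
None
```

The job is handed in at about 21 s: the four blanks stand in line against the backstop (within about 1 mm by camera), pressed home at about 12 N along the frame (about 14.5 N total wrist force) for a second, and the pusher was released upright just in front of the mouth; the cast and jar were never approached.

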